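# Close up the telescoping inspection lamps and clip them in the rack

## Robot

A 6-joint arm with a two-finger parallel gripper is mounted at the origin on the work surface. World frame = base frame: x ahead of the robot, y to its left, z up, the work surface at z = 0. Lengths are in m, angles in rad, forces in N, time in s.
With the tool pointing down it reaches from about 0.3 to 0.775 m from the base axis. Payload 14.6 kg.
Tool frame: the origin (TCP) lies at the very end of the fingers, on their centre line; the grasp point (between the pads) lies 19 mm behind it; z points along the fingers, x is the direction in which the jaws open and shut, and the axes are right-handed (so a half turn about z gives the same grasp; the last joint's range is limited). The gripper opens to 94 mm and grips with 3 to 60 N. Pads are 16 mm wide; open, the fingers measure 119 mm over their backs; the gripper's body (75 mm by 177 mm) begins 78 mm behind the grasp point.
Start: joints at [1.154, 0.3, 1.521, -0, 1.321, -0.067], TCP at [0.188, 0.517, 0.205] pointing down, gripper open.
Joint ranges: [-3.03, 3.03], [-0.79, 2.21], [0.23, 2.52], [-1.04, 4.18], [0, 3.07], [-2.55, 2.55]. Speed limits (rad/s): [2.22, 2.22, 2.57, 3.14, 3.14, 3.14].

## Interface

Orientations are given as [roll, pitch, yaw] about the fixed x, y, z axes, in that order (R = Rz(yaw) Ry(pitch) Rx(roll)).
In Python, from station import ctrl gives the robot as it stands.
- The arm moves only by the shell command python3 -m inch 'ROWS' [FORCE]. ROWS is JSON, one flat list of numbers, 7 for each row, row after row: the shift along the tool's x, y, z in cm, then the turn, a rotation vector about the tool's x, y, z in rad, then the opening, from 0 (shut) to 1 (fully open). In form: [tx, ty, tz, wx, wy, wz, claw, tx, ty, tz, wx, wy, wz, claw, ...]. A call has 1 to 20 rows; each row shifts and turns the commanded pose from where the row before left it, along the tool's axes as they then stand; what a row does not reach is not made up. A row lasts 1/8 s, in which the tool goes at most 62.5 mm and 10.7 degrees, less where a joint would pass 70% of its speed; a pose out of reach is approached as far as the arm can. A call is refused whole if a number of a shift passes 6.25 or a number of a turn 0.188, either way. A call with a gripper value outside its range is refused whole. The fingers move at their own pace and stop on an object; FORCE is the grip in N (left out, the last holds). Time passes only in rows, so rows that do not move let the fingers close. It gives the time, the measured TCP pose, the force and the opening at its end, in the units of the state.
- ctrl.get_obs(): the state, without advancing time (a new reading comes with each control period).
- ctrl.camera(name): name is "scene" or "top"; returns (picture, depth): 480x640x3 uint8, red, green, blue; 480x640 float32, m along the optical axis (not along the pixel's ray), 0 where there is no reading.
- ctrl.camera_params(name): a dict with "vertical_fov" (degrees; the focal length in pixels is half the picture's height over the tangent of half this angle, whatever the lens; pixels are square), "cx", "cy" (the principal point, pixels), "camera_from_world" (4x4, takes a point from world to camera coordinates). Camera axes: x right, y down, z forward; pixel columns grow to the right and rows downward; lengths in m; the calibration is good to about 2 mm. A picture is of the moment at which its call begins. camera_params takes no time and is no camera call.
- ctrl.hand_in(): hands the job in, once; it reports no verdict.
Trained networks look in the newest picture that a camera, given by its name, has taken for a name from the list of things; names that differ only in an ending like _2 or _b are one class to them, and where a whole thing is asked for, a point or a joint stands for the part that bears it (a point fixed in the world has none). Each returns a list of dicts, best first, with "score" (0 to 1); they miss things now and then, are a little off and sometimes report something else, mostly with a low value. They report only what shows in the picture. A call takes as long as a camera call.
- ctrl.spot_in(camera, label): "bbox" ([centre column, centre row, width, height] in pixels, round what is visible of it).
- ctrl.place_of(camera, label): "centre" ([column, row] in pixels: a listed point, or the origin of a listed thing).
The state is a dict: "time_s": time; "qpos": joint angles; "joint_vel": joint speeds; "tau": joint torques, N m; "ee_pos": TCP position; "eef_rot": TCP orientation; "force": force on the tool from outside, world axes, zero at the start; "moment": the same for the moment, N m; "grip_width": finger opening in m.
Only numpy, scipy, OpenCV 4.12 (cv2) and the standard library are available. Lean on these libraries where they do the work, as an engineer would, in place of code of your own. Each camera call takes 0.05 s, during which the arm holds its last target. There are 200 camera calls.

## Task

Put away every telescoping inspection lamp lying on the bench: close each one fully by pushing the inner section home into the middle section first and only then the middle section home into the barrel (the steel angle plate is there to push against), and turning it end for end to push the magnet rod at its other end home too. Press each barrel down past the sprung jaw of a fork clip on the rack, one lamp to a clip, until it is seated, its middle between the two forks, and the jaw has snapped shut over it. Leave the other parts on the bench alone.

Things in the scene. Friction and masses are not known exactly. Their poses are not given: they have to be found in the camera images.
- lamp1: telescoping lamp, one of three alike (absent: None). Origin on the axis at mid-barrel, +x to the head. In mm along x: tail rod -87..-62 (12 diameter) with a magnet knob -95..-87 (22); butt cap -62..-50 (30 square); black barrel -50..50 (26 diameter). Drawn out: bare middle section 50..92 (20 diameter), its collar 92..100 (24), inner section 100..142 (14), head 142..164 (30 square). Lying, its axis is 15 mm above the bench
- lamp1_mid (a joint): travel of this lamp's middle section into the barrel, m: 0 drawn out, 0.042 fully home. Slides stiffly at about 2.5 N and stays where left; being the easier one, it moves first if the head is pushed while the barrel is held
- lamp1_inner (a joint): travel of this lamp's inner section into the middle section, m: 0 drawn out, 0.042 fully home. Slides stiffly at about 6 N and stays where left; hold the bare middle section to push it in
- lamp2: a lamp just like lamp1, same frame. Closed up, the collar (8 mm) bears on the barrel's end and the head (22 mm) on the collar, so that the head ends 80 mm from the origin; with only the inner section home it ends at 122 mm. The tail's knob, home against the butt cap, ends at -70 mm
- lamp2_mid (a joint): travel of this lamp's middle section into the barrel, m: 0 drawn out, 0.042 fully home. Slides stiffly at about 2.5 N and stays where left; being the easier one, it moves first if the head is pushed while the barrel is held
- lamp2_inner (a joint): travel of this lamp's inner section into the middle section, m: 0 drawn out, 0.042 fully home. Slides stiffly at about 6 N and stays where left; hold the bare middle section to push it in
- lamp3: a lamp just like lamp1, same frame. 0.17 to 0.25 kg; drawn out, it about balances at the bare middle section
- lamp3_mid (a joint): travel of this lamp's middle section into the barrel, m: 0 drawn out, 0.042 fully home. Slides stiffly at about 2.5 N and stays where left; being the easier one, it moves first if the head is pushed while the barrel is held
- lamp3_inner (a joint): travel of this lamp's inner section into the middle section, m: 0 drawn out, 0.042 fully home. Slides stiffly at about 6 N and stays where left; hold the bare middle section to push it in
- lamp1_tail (a joint): travel of this lamp's tail rod (with the magnet knob) into the butt end of the barrel, m: 0 drawn out, 0.025 fully home. Slides stiffly at about 4 N and stays where left
- lamp2_tail (a joint): travel of this lamp's tail rod (with the magnet knob) into the butt end of the barrel, m: 0 drawn out, 0.025 fully home. Slides stiffly at about 4 N and stays where left
- lamp3_tail (a joint): travel of this lamp's tail rod (with the magnet knob) into the butt end of the barrel, m: 0 drawn out, 0.025 fully home. Slides stiffly at about 4 N and stays where left
- stop: fixed steel angle plate, an upright face 130 mm wide and 65 mm high to push lamps against. Origin at the foot of the face, midway along it; +x points horizontally into the face (the direction to push); its foot lies behind the face
- clip1 (a point): the seat of one of three fork clips in a row on the rack, 80 mm apart: where the barrel's middle (origin of the lamp) lies when seated, 46 mm above the bench. y runs along the seated barrel (either way round), x horizontally from the fixed prongs to the hinged jaw, z up
- jaw1 (a joint): angle of the sprung jaw of clip1, rad: 0 closed; a barrel pressed straight down with about 10 N turns it outwards some 0.2 and it snaps back to 0 over the seated barrel
- clip2 (a point): another clip like clip1. Each has two forks, 26 mm to either side of this point along y, with prongs and jaw noses up to 90 mm above the bench
- jaw2 (a joint): angle of the sprung jaw of clip2, rad: 0 closed; a barrel pressed straight down with about 10 N turns it outwards some 0.2 and it snaps back to 0 over the seated barrel
- clip3 (a point): another clip like clip1. The 44 mm between the two forks is free for fingers, down to 19 mm above the bench; the jaw's two noses stand just outside the forks, 34 mm from this point along y
- jaw3 (a joint): angle of the sprung jaw of clip3, rad: 0 closed; a barrel pressed straight down with about 10 N turns it outwards some 0.2 and it snaps back to 0 over the seated barrel
- signal1: bystander, leave alone: amber turn-signal lamp, 66 mm across, 58 mm high, with a short stem; origin under its middle
- signal2: bystander, leave alone: a second such turn-signal lamp; origin under its middle
- gauge: bystander, leave alone: round instrument, 92 mm across, 54 mm high; origin under its middle
- axle: bystander, leave alone: steel axle bolt, 140 mm long, lying; origin under its middle
- carb: bystander, leave alone: small aluminium carburettor, about 90 mm long and 70 mm high; origin under its middle

How it is judged:
By the outcome, as a careful person would: the job done as asked, in the order asked, and still so for the second after the job is handed in, with the robot touching nothing.
Of lamp1, lamp2, lamp3 only 2 to 3 are there at a start; the rules pass over those that are not, and their reading is None.
At some moment in a run one of lamp1, lamp2, lamp3 may be knocked a few centimetres aside while the robot is not near it.
Once in a run the grip may slacken for a moment while it holds something.
It also fails if it takes over 210 s, if anything falls off the work surface, if the arm or the gripper's body presses on something with over 40 N, if the wrist force passes 120 N, or if a joint passes its speed limit or range.

## Working session

There is one attempt and no reset: what is moved stays moved. The work goes in short steps, Python scripts to look and compute and a shell command to move; the robot and the scene stay as the last step left them, time stands still between calls to the robot, and variables do not carry over. Pictures are saved under pics/ and viewed, about 12 in all and at most 16, crops included, and the job is handed in when it is done.

```bash
mkdir -p pics; ls; cat > h.py <<'E'
import numpy as np, cv2
from station import ctrl
from scipy.spatial.transform import Rotation as R
def cam(name,save=None):
    im,d=ctrl.camera(name)
    if save: cv2.imwrite(f'pics/{save}.png',im[:,:,::-1])
    return im,d
def P(name):
    p=ctrl.camera_params(name); f=240/np.tan(np.radians(p['vertical_fov'])/2)
    return f,p['cx'],p['cy'],np.array(p['camera_from_world'])
def cloud(name,d):
    f,cx,cy,T=P(name); v,u=np.mgrid[:480,:640]
    c=np.stack([(u-cx)/f*d,(v-cy)/f*d,d,np.ones_like(d)],-1)
    w=c@np.linalg.inv(T).T; w[d==0]=np.nan
    return w[...,:3]
def onplane(name,u,v,z):
    f,cx,cy,T=P(name); Ti=np.linalg.inv(T)
    o=Ti[:3,3]; r=Ti[:3,:3]@np.array([(u-cx)/f,(v-cy)/f,1])
    return o+r*(z-o[2])/r[2]
def proj(name,p):
    f,cx,cy,T=P(name); c=T[:3,:3]@np.array(p)+T[:3,3]; return np.array([f*c[0]/c[2]+cx,f*c[1]/c[2]+cy])
def st():
    o=ctrl.get_obs(); return o
E
python3 - <<'E'
from h import *
np.set_printoptions(precision=3,suppress=True)
for n in ('top','scene'):
    im,d=cam(n,n+'0'); f,cx,cy,T=P(n); print(n,f,cx,cy,np.linalg.inv(T)[:3],d[d>0].min(),d.max())
    for l in ['lamp1','lamp2','lamp3','stop','clip1','clip2','clip3','signal1','gauge','axle','carb']:
        z={'l':.015,'c':.046}.get(l[0],0)
        if l=='carb':z=0
        print(l,[(round(q['score'],2),np.round(q['centre']),onplane(n,*q['centre'],z)[:2]) for q in ctrl.place_of(n,l)][:5])
E
```

```text
pics
top 477.55247155052933 309.71320164293576 243.83519575520663 [[ 0.022 -0.994  0.11   0.458]
 [-0.999 -0.018  0.032  0.022]
 [-0.029 -0.111 -0.993  1.044]] 0.6716107 1.9677064
lamp1 [(0.74, array([356., 251.]), array([ 0.558, -0.045]))]
lamp2 [(0.74, array([356., 251.]), array([ 0.558, -0.045]))]
lamp3 [(0.74, array([356., 251.]), array([ 0.558, -0.045]))]
stop [(0.96, array([145., 270.]), array([0.509, 0.418]))]
clip1 [(0.87, array([499., 325.]), array([ 0.41 , -0.336])), (0.87, array([493., 247.]), array([ 0.569, -0.328])), (0.58, array([496., 281.]), array([ 0.499, -0.333])), (0.4, array([133., 353.]), array([0.335, 0.416]))]
clip2 [(0.87, array([499., 325.]), array([ 0.41 , -0.336])), (0.87, array([493., 247.]), array([ 0.569, -0.328])), (0.58, array([496., 281.]), array([ 0.499, -0.333])), (0.4, array([133., 353.]), array([0.335, 0.416]))]
clip3 [(0.87, array([499., 325.]), array([ 0.41 , -0.336])), (0.87, array([493., 247.]), array([ 0.569, -0.328])), (0.58, array([496., 281.]), array([ 0.499, -0.333])), (0.4, array([133., 353.]), array([0.335, 0.416]))]
signal1 [(0.97, arr
[... 1215 characters left out ...]
71, -0.333])), (0.66, array([149., 325.]), array([ 0.491, -0.334])), (0.59, array([118., 308.]), array([ 0.413, -0.339]))]
clip2 [(0.91, array([181., 346.]), array([ 0.571, -0.333])), (0.66, array([149., 325.]), array([ 0.491, -0.334])), (0.59, array([118., 308.]), array([ 0.413, -0.339]))]
clip3 [(0.91, array([181., 346.]), array([ 0.571, -0.333])), (0.66, array([149., 325.]), array([ 0.491, -0.334])), (0.59, array([118., 308.]), array([ 0.413, -0.339]))]
signal1 [(0.66, array([286., 187.]), array([0.348, 0.219])), (0.57, array([422., 277.]), array([0.795, 0.117]))]
gauge [(0.68, array([371., 330.]), array([ 0.789, -0.072]))]
axle []
carb [(0.88, array([327., 154.]), array([0.332, 0.422]))]
```

View pics/top0.png

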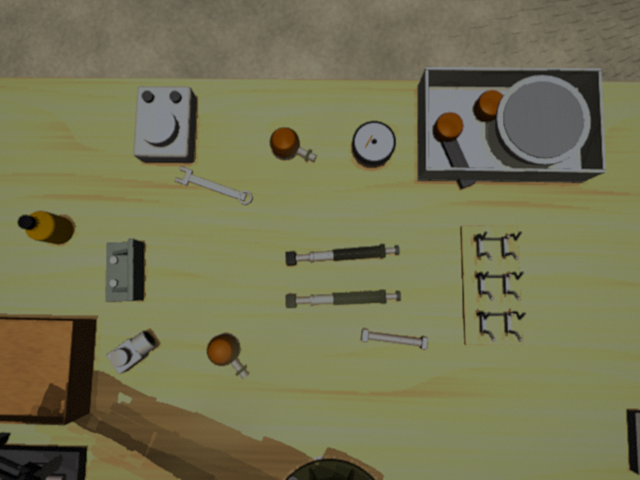

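View pics/scene0.png

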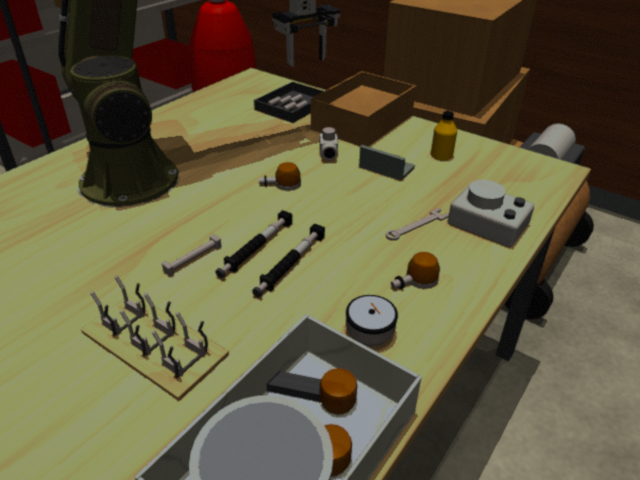

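The top view shows two lamps. Lamp A is at row ~253 and lamp B at row ~298; both have their heads at col ~291 (+y) and tails at col ~400. The stop face is at col ~143 and faces right, and the empty clips are near cols 480–520, rows 245–325. Next I'll measure these from depth.

```bash
cat >> h.py <<'E'
def lamp(im,d,name,box):
    """axis from cloud inside world box x0,x1,y0,y1"""
    w=cloud(name,d); m=(w[...,0]>box[0])&(w[...,0]<box[1])&(w[...,1]>box[2])&(w[...,1]<box[3])&(w[...,2]>.009)&(w[...,2]<.06)
    p=w[m]; c=np.median(p,0); _,_,V=np.linalg.svd(p[:,:2]-p[:,:2].mean(0),full_matrices=False)
    a=V[0]*np.sign(V[0][1]); t=(p[:,:2]-c[:2])@a; n=np.array([-a[1],a[0]]); s=(p[:,:2]-c[:2])@n
    off=(np.percentile(s,2)+np.percentile(s,98))/2
    e0=c[:2]+a*t.min()+n*off; e1=c[:2]+a*t.max()+n*off
    return dict(n=len(p),tail=e0.round(4),head=e1.round(4),L=round(float(t.max()-t.min()),4),ang=round(float(np.degrees(np.arctan2(a[1],a[0]))),2),ztop=round(float(np.percentile(p[:,2],95)),4))
E
python3 - <<'E'
from h import *
np.set_printoptions(precision=4,suppress=True)
o=ctrl.get_obs(); print({k:np.round(v,4) for k,v in o.items()})
im,d=cam('top'); 
print(lamp(im,d,'top',(.515,.60,-.17,.14)));print(lamp(im,d,'top',(.43,.50,-.17,.14)))
w=cloud('top',d)
def sel(x0,x1,y0,y1,z0,z1):
    return (w[...,0]>x0)&(w[...,0]<x1)&(w[...,1]>y0)&(w[...,1]<y1)&(w[...,2]>z0)&(w[...,2]<z1)
m=sel(.4,.62,.36,.5,.05,.09);p=w[m];print('stop top',len(p),p.min(0),p.max(0))
for x0 in np.arange(.44,.58,.02):
    q=p[(p[:,0]>x0)&(p[:,0]<x0+.02)]
    if len(q):print(x0.round(3),q[:,1].min(),q[:,1].max(),q[:,2].max())
for nm in('top','scene'):
    if nm=='scene': im,d=cam('scene'); w=cloud('scene',d)
    m=sel(.34,.66,-.45,-.24,.03,.11).astype(np.uint8)
    n,l,s,c=cv2.connectedComponentsWithStats(m)
    for i in range(1,n):
        if s[i,4]>5: q=w[l==i];print(nm,s[i,4],q.mean(0),q.min(0),q.max(0))
    m=sel(.34,.66,-.45,-.2,.006,.025);q=w[m];print('board',len(q),np.percentile(q,[1,50,99],axis=0))
im=cv2.imread('pics/top0.png')[215:355,440:540];im2=cv2.imread('pics/scene0.png')[260:400,70:240]
im2=cv2.resize(im2,None,fx=3,fy=3,interpolation=2);im=cv2.resize(im,None,fx=2.8,fy=3,interpolation=2)
cv2.imwrite('pics/rack.png',np.hstack([im,im2]))
E
```

```text
{'time_s': np.float64(1.2), 'qpos': array([ 1.1544,  0.2999,  1.521 ,  0.    ,  1.3207, -0.0666]), 'joint_vel': array([ 0.0019, -0.0007, -0.0005,  0.0006, -0.0006, -0.0008]), 'tau': array([ -0.0003, -53.1665, -35.2914,   0.0708,   0.0213,  -0.    ]), 'ee_pos': array([0.1885, 0.5167, 0.2055]), 'eef_rot': array([-3.1416,  0.    ,  1.221 ]), 'force': array([-0.782 , -0.6468,  0.6139]), 'moment': array([-0.0121,  0.0305, -0.0223]), 'grip_width': np.float64(0.0939)}
{'n': 1203, 'tail': array([ 0.5637, -0.1365]), 'head': array([0.5394, 0.107 ]), 'L': 0.2447, 'ang': 95.69, 'ztop': 0.0314}
{'n': 1236, 'tail': array([ 0.4659, -0.1392]), 'head': array([0.4489, 0.1045]), 'L': 0.2442, 'ang': 94.0, 'ztop': 0.0311}
stop top 570 [0.4431 0.4155 0.05  ] [0.5724 0.4531 0.0695]
0.44 0.4159140251913207 0.42921305106963276 0.0687664393527796
0.46 0.41552353254754376 0.44745001023762404 0.06950467150394701
0.48 0.4172753670854627 0.43176642552069294 0.06784838180759933
0.5 0.418318241783988 0.43150291398026913 0.06938303050113703
0.52 0.4199753506462976 0.4329135228433954 0.06931852522013404
0.54 0.420804
[... 645 characters left out ...]
 0.3687 -0.3933  0.0072]
 [ 0.4907 -0.3318  0.0126]
 [ 0.6195 -0.2734  0.0223]]
scene 301 [ 0.4132 -0.3102  0.0538] [ 0.3805 -0.3171  0.0301] [ 0.4387 -0.2996  0.0912]
scene 283 [ 0.4139 -0.3673  0.0571] [ 0.3808 -0.3753  0.0302] [ 0.4401 -0.3598  0.0925]
scene 314 [ 0.4931 -0.3086  0.0535] [ 0.4607 -0.3152  0.0301] [ 0.5189 -0.2979  0.0911]
scene 306 [ 0.4939 -0.3658  0.0562] [ 0.4613 -0.3735  0.0301] [ 0.5204 -0.3582  0.0903]
scene 341 [ 0.5733 -0.3071  0.0536] [ 0.5402 -0.3135  0.03  ] [ 0.5983 -0.2979  0.092 ]
scene 325 [ 0.5736 -0.3641  0.0556] [ 0.5407 -0.3723  0.0302] [ 0.6001 -0.3564  0.0922]
board 5943 [[ 0.3694 -0.3969  0.0073]
 [ 0.5154 -0.3448  0.0123]
 [ 0.6204 -0.2778  0.0235]]
```

View pics/rack.png

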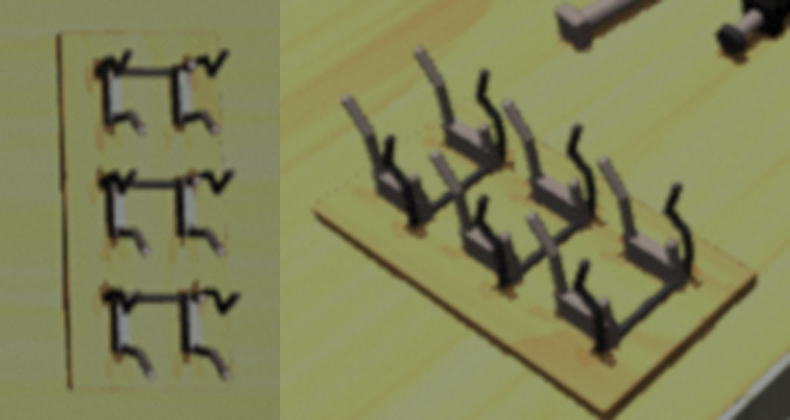

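The rack crop shows three clips in a row along x, with the jaws (dark bar) on the +x side and the barrel direction at about 91°. Both lamps measure ~245 mm instead of 259, so some sections may already be partly in. I'll check with a close-up.

```bash
python3 - <<'E'
from h import *
a=cv2.imread('pics/top0.png')[235:315,275:410];a=cv2.resize(a,None,fx=5.8,fy=5.8,interpolation=2)
cv2.imwrite('pics/lz.png',cv2.convertScaleAbs(a,alpha=1.5))
im,d=cam('top');w=cloud('top',d)
for n,t,h in (('A',(.5637,-.1365),(.5394,.107)),('B',(.4659,-.1392),(.4489,.1045))):
    t=np.array(t);h=np.array(h);u=(h-t)/np.linalg.norm(h-t);nn=np.array([-u[1],u[0]])
    q=w[...,:2]-t; s=q@u; e=q@nn; m=(abs(e)<.02)&(s>-.03)&(s<.28)&(w[...,2]>.006)
    print(n)
    print(*[(int(b*1000),round(1000*np.ptp(e[m&(s>=b)&(s<b+.006)])),round(1000*w[...,2][m&(s>=b)&(s<b+.006)].max())) for b in np.arange(-.012,.27,.006) if (m&(s>=b)&(s<b+.006)).any()])
E
```

```text
A
(0, 19, 28) (6, 20, 28) (12, 11, 24) (18, 9, 24) (24, 9, 24) (30, 30, 33) (36, 28, 34) (41, 26, 32) (48, 26, 32) (54, 24, 30) (60, 24, 32) (66, 24, 35) (72, 26, 31) (78, 23, 32) (84, 24, 30) (90, 24, 32) (96, 25, 31) (102, 23, 32) (108, 24, 32) (114, 24, 31) (120, 24, 31) (126, 26, 31) (132, 24, 32) (137, 24, 30) (144, 20, 27) (150, 18, 28) (156, 18, 29) (162, 17, 29) (167, 23, 29) (174, 17, 30) (180, 22, 31) (186, 22, 30) (192, 15, 27) (197, 11, 25) (204, 13, 24) (210, 13, 26) (216, 13, 25) (222, 28, 34) (227, 28, 34) (234, 29, 34) (240, 28, 33)
B
(-12, 0, 6) (0, 21, 28) (6, 19, 26) (12, 11, 22) (18, 11, 22) (24, 11, 24) (30, 29, 33) (36, 30, 35) (41, 26, 30) (48, 26, 32) (54, 23, 30) (60, 23, 30) (66, 23, 32) (72, 23, 33) (78, 26, 31) (84, 26, 30) (90, 23, 30) (96, 25, 31) (102, 23, 31) (108, 24, 33) (114, 24, 32) (120, 23, 34) (126, 26, 31) (132, 26, 30) (137, 23, 30) (144, 19, 27) (150, 19, 28) (156, 19, 28) (162, 19, 30) (167, 17, 27) (174, 17, 26) (180, 21, 28) (186, 21, 30) (192, 11, 26) (197, 11, 26) (204, 11, 24) (210, 13, 26) (216, 21, 32) (222, 29, 33) (227, 27, 33) (234, 27, 34) (240, 27, 31)
```

View pics/lz.png

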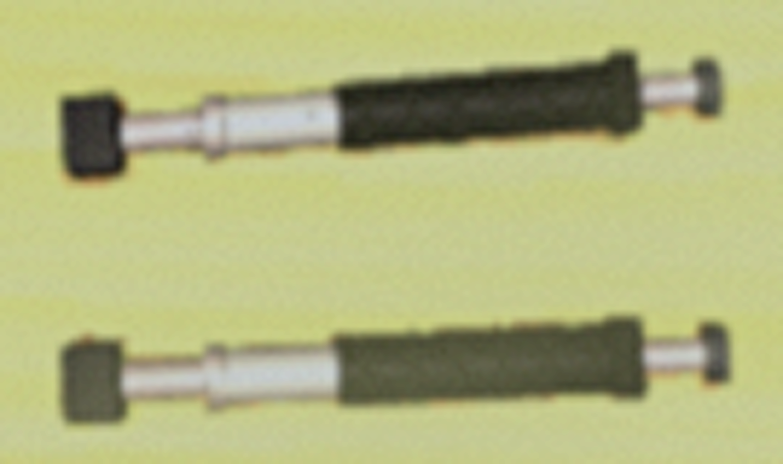

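Inner sections are already about 13 mm in and tails about 4 mm, with the middles fully out. I'll turn the tool first.

```bash
cat >> h.py <<'E'
def go(x,y,z,yaw):
    o=ctrl.get_obs(); Rm=R.from_euler('xyz',o['eef_rot']).as_matrix()
    Rt=R.from_euler('xyz',[np.pi,0,yaw]).as_matrix()
    r=R.from_matrix(Rm.T@Rt).as_rotvec(); dp=np.array([x,y,z])-o['ee_pos']
    print('t',round(float(o['time_s']),2),'pos',o['ee_pos'].round(4),'yaw',round(float(o['eef_rot'][2]),4),'F',np.round(o['force'],1),'w',round(float(o['grip_width']),4),'q6',round(float(o['qpos'][5]),2))
    print('cm now-frame',(100*Rm.T@dp).round(2),'cm after-turn frame',(100*Rt.T@dp).round(2),'turn',r.round(4))
E
python3 -m inch '[0,0,0,0,0,0.18,0.5, 0,0,0,0,0,0.187,0.5, 0,0,0,0,0,0.187,0.5, 0,0,0,0,0,0.187,0.5, 0,0,0,0,0,0.187,0.5, 0,0,0,0,0,0.187,0.5, 0,0,0,0,0,0,0.5]' 40
python3 -c "
from h import *
go(.5475,.0257,.06,.0995)"
```

```text
time_s: 2.22
ee_pos: [0.1885, 0.5167, 0.2054]
eef_rot: [3.142, 0.0, 0.107]
force: [-0.1, 0.2, -0.2]
grip_width: 0.0472
t 2.23 pos [0.1885 0.5167 0.2054] yaw 0.1071 F [-0.1  0.2 -0.2] w 0.0472 q6 1.05
cm now-frame [30.45 52.65 14.54] cm after-turn frame [30.85 52.42 14.54] turn [0.     0.     0.0076]
```

```bash
python3 -m inch '[3.05,5.25,0.5,0,0,0.0076,0.5, 3.05,5.25,0.5,0,0,0,0.5, 3.05,5.25,0.5,0,0,0,0.5, 3.05,5.25,0.5,0,0,0,0.5, 3.05,5.25,0.5,0,0,0,0.5, 3.05,5.25,0.5,0,0,0,0.5, 3.05,5.25,0.5,0,0,0,0.5, 3.05,5.25,0.5,0,0,0,0.5, 3.05,5.25,0.5,0,0,0,0.5, 3.05,5.25,0.5,0,0,0,0.5, 0,0,4.5,0,0,0,0.5, 0,0,4.5,0,0,0,0.5, 0,0,0,0,0,0,0.5, 0,0,0,0,0,0,0.5]'
python3 -c "
from h import *
go(.5475,.0257,.005,.0995)
im,d=cam('top','g1'); print(lamp(im,d,'top',(.52,.6,-.17,.0)))"
```

```text
time_s: 3.98
ee_pos: [0.5448, 0.0246, 0.0673]
eef_rot: [3.141, -0.002, 0.101]
force: [-0.1, 0.2, 0.7]
grip_width: 0.0469
t 3.98 pos [0.5448 0.0246 0.0673] yaw 0.1007 F [-0.1  0.2  0.7] w 0.0469 q6 -0.12
cm now-frame [ 0.26 -0.09  6.23] cm after-turn frame [ 0.28 -0.08  6.23] turn [ 0.0002 -0.002   0.0012]
{'n': 374, 'tail': array([ 0.5645, -0.1363]), 'head': array([ 0.5552, -0.0591]), 'L': 0.0777, 'ang': 96.87, 'ztop': 0.0313}
```

Now I'll go down, grip the bare middle section (40 N), then lift 10 mm.

```bash
python3 -m inch '[0.26,-0.1,3,0,0,0,0.5, 0,0,2,0,0,0,0.5, 0,0,1.2,0,0,0,0.5, 0,0,0,0,0,0,0, 0,0,0,0,0,0,0, 0,0,0,0,0,0,0, 0,0,0,0,0,0,0]' 40
python3 -m inch '[0,0,-0.4,0,0,0,0, 0,0,-0.6,0,0,0,0, 0,0,-0.5,0,0,0,0, 0,0,0,0,0,0,0]' 
python3 -c "
from h import *
go(.5122,.418-.125,.020,.06)
cam('top','g2')"
```

```text
time_s: 4.9
ee_pos: [0.5469, 0.0257, 0.0041]
eef_rot: [3.141, -0.001, 0.098]
force: [0.4, -0.1, 3.6]
grip_width: 0.0193
time_s: 5.4
ee_pos: [0.5466, 0.0257, 0.0189]
eef_rot: [3.142, -0.001, 0.098]
force: [-0.2, 0.2, -2.6]
grip_width: 0.019
t 5.4 pos [0.5466 0.0257 0.0189] yaw 0.0984 F [-0.2  0.2 -2.6] w 0.019 q6 -0.12
cm now-frame [ -0.8  -26.94  -0.11] cm after-turn frame [ -1.84 -26.89  -0.11] turn [ 0.0001 -0.0007  0.0384]
```

View pics/g2.png

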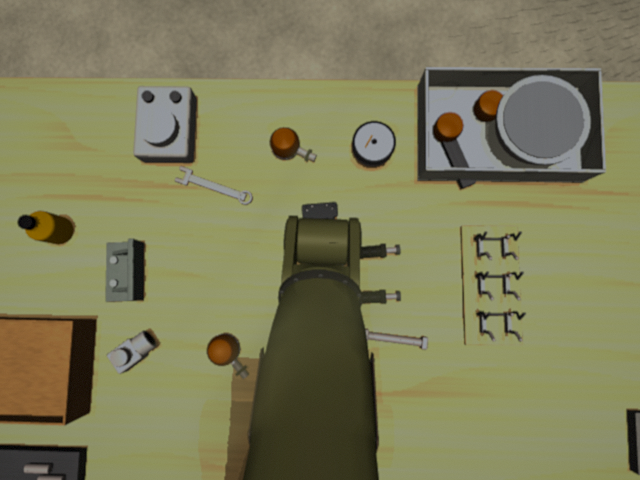

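The arm covers the lamp in this top view, but the grip width of 19 mm and −2.6 N load say it is held. On to the stop.

```bash
python3 -m inch '[0,-1,0,0,0,0.0384,0, -0.2,-2,0,0,0,0,0, -0.2,-3,0,0,0,0,0, -0.2,-3,0,0,0,0,0, -0.2,-3,0,0,0,0,0, -0.2,-3,0,0,0,0,0, -0.2,-3,0,0,0,0,0, -0.2,-3,0,0,0,0,0, -0.2,-2.9,0,0,0,0,0, -0.2,-2,0,0,0,0,0, -0.04,-1,0,0,0,0,0, 0,0,0,0,0,0,0, 0,0,0,0,0,0,0]'
python3 - <<'E'
from h import *
go(.510,.418-.051,.020,.06)
im,d=cam('top');w=cloud('top',d)
a=cv2.imread
im2,_=cam('scene')
cv2.imwrite('pics/g3.png',np.hstack([cv2.resize(im[200:340,90:290],None,fx=2,fy=2),cv2.resize(im2[120:260,280:480],None,fx=2,fy=2)])[:,:,::-1])
E
```

```text
time_s: 7.08
ee_pos: [0.5117, 0.2924, 0.0184]
eef_rot: [3.141, 0.0, 0.059]
force: [-0.1, -0.2, -2.7]
grip_width: 0.0193
t 7.08 pos [0.5117 0.2924 0.0184] yaw 0.0594 F [-0.1 -0.2 -2.7] w 0.0193 q6 0.4
cm now-frame [ 0.27 -7.46 -0.16] cm after-turn frame [ 0.27 -7.46 -0.16] turn [ 0.0002  0.0001 -0.0006]
```

View pics/g3.png

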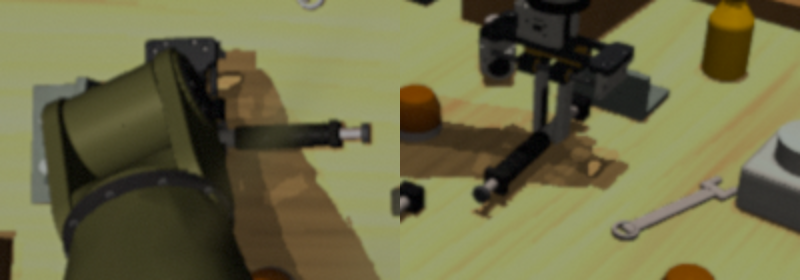

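```bash
python3 -m inch '[0,-1,0,0,0,0,0, 0,-1.5,0,0,0,0,0, 0,-1,0,0,0,0,0, 0,-0.5,0,0,0,0,0, 0,-0.4,0,0,0,0,0, 0,-0.4,0,0,0,0,0, 0,-0.4,0,0,0,0,0, 0,-0.4,0,0,0,0,0]' 50
python3 -m inch '[0,-0.4,0,0,0,0,0, 0,-0.4,0,0,0,0,0, 0,-0.3,0,0,0,0,0]'
python3 -m inch '[0,-0.2,0,0,0,0,0, 0,-0.2,0,0,0,0,0]'
python3 -m inch '[0,-0.15,0,0,0,0,0, 0,-0.15,0,0,0,0,0]'
```

```text
time_s: 8.18
ee_pos: [0.5084, 0.3482, 0.0186]
eef_rot: [3.14, 0.0, 0.06]
force: [-0.6, -7.4, 2.6]
grip_width: 0.0182
time_s: 8.55
ee_pos: [0.5078, 0.3592, 0.0187]
eef_rot: [3.14, 0.0, 0.06]
force: [-0.4, -8.5, 2.6]
grip_width: 0.019
time_s: 8.8
ee_pos: [0.5076, 0.3631, 0.0187]
eef_rot: [3.14, 0.0, 0.059]
force: [0.3, -7.4, 3.0]
grip_width: 0.019
time_s: 9.05
ee_pos: [0.5074, 0.3661, 0.0187]
eef_rot: [3.14, 0.0, 0.059]
force: [0.0, -7.8, 2.8]
grip_width: 0.0188
```

```bash
for k in 1 2 3; do python3 -m inch '[0,-0.15,0,0,0,0,0, 0,-0.1,0,0,0,0,0]' | sed -n '2p;4p'; done
```

```text
ee_pos: [0.5073, 0.3679, 0.0186]
force: [-0.2, -14.5, 3.2]
ee_pos: [0.5074, 0.3683, 0.0183]
force: [1.2, -28.4, 6.6]
ee_pos: [0.5073, 0.3686, 0.0179]
force: [0.7, -43.6, 10.2]
```

Inner is home: the force jumped and hand-to-face is 50 mm, against 51 expected. I'll back off, lower, release and regrip at mid-barrel.

```bash
python3 -m inch '[0,0.4,0,0,0,0,0, 0,0.8,0,0,0,0,0, 0,1.2,0,0,0,0,0, 0,0.8,0,0,0,0,0, 0,0.5,0.5,0,0,0,0, 0,0,0.5,0,0,0,0, 0,0,0.3,0,0,0,0, 0,0,0,0,0,0,0]'
python3 -m inch '[0,0,0,0,0,0,0.5, 0,0,0,0,0,0,0.5, 0,0,0,0,0,0,0.5, 0,0,-1,0,0,0,0.5, 0,0,-3,0,0,0,0.5, 0,2,0,0,0,0,0.5, 0,3,0,0,0,0,0.5, 0,2.1,0,0,0,0,0.5, 0,0,0,0,0,0,0.5, 0,0,0,0,0,0,0.5]'
python3 - <<'E'
from h import *
go(.51,.26,.005,.06)
im,d=cam('top');im2,d2=cam('scene')
print(lamp(im,d,'top',(.48,.6,.12,.413)),lamp(im2,d2,'scene',(.48,.6,.12,.413)))
cv2.imwrite('pics/g4.png',np.hstack([cv2.resize(im[200:340,90:290],None,fx=2,fy=2),cv2.resize(im2[120:260,280:480],None,fx=2,fy=2)])[:,:,::-1])
E
```

```text
time_s: 10.8
ee_pos: [0.5089, 0.3378, 0.0054]
eef_rot: [3.142, -0.0, 0.06]
force: [0.5, 2.4, 1.5]
grip_width: 0.0189
time_s: 12.05
ee_pos: [0.5132, 0.2669, 0.0454]
eef_rot: [-3.141, 0.0, 0.06]
force: [0.2, -0.0, 1.0]
grip_width: 0.0472
t 12.05 pos [0.5132 0.2669 0.0454] yaw 0.0599 F [ 0.2 -0.   1. ] w 0.0472 q6 0.36
cm now-frame [-0.36  0.67  4.04] cm after-turn frame [-0.36  0.67  4.04] turn [-0.0001  0.     -0.0001]
{'n': 469, 'tail': array([0.5216, 0.1745]), 'head': array([0.5187, 0.2688]), 'L': 0.0944, 'ang': 91.77, 'ztop': 0.0318} {'n': 629, 'tail': array([0.5199, 0.1711]), 'head': array([0.5083, 0.4141]), 'L': 0.2433, 'ang': 92.73, 'ztop': 0.054}
```

View pics/g4.png

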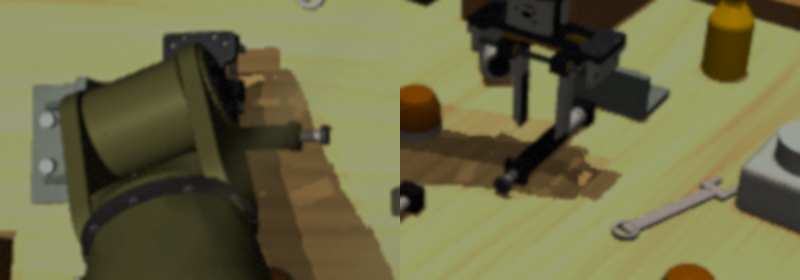

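Tail end is at y≈.173, so mid-barrel is at about y .265 and the hand is over it. I'll descend, grip, lift 12 mm and push.

```bash
python3 -m inch '[0,0.1,2,0,0,0,0.5, 0,0.1,1.5,0,0,0,0.5, 0,0,0.5,0,0,0,0.5, 0,0,0,0,0,0,0, 0,0,0,0,0,0,0, 0,0,0,0,0,0,0, 0,0,0,0,0,0,0, 0,0,-0.4,0,0,0,0, 0,0,-0.8,0,0,0,0, 0,0,0,0,0,0,0]' 40
python3 -m inch '[0,-0.5,0,0,0,0,0, 0,-1,0,0,0,0,0, 0,-1,0,0,0,0,0, 0,-0.7,0,0,0,0,0, 0,-0.5,0,0,0,0,0, 0,-0.5,0,0,0,0,0, 0,-0.5,0,0,0,0,0, 0,-0.5,0,0,0,0,0, 0,-0.5,0,0,0,0,0]'
python3 -m inch '[0,-0.4,0,0,0,0,0, 0,-0.4,0,0,0,0,0, 0,-0.3,0,0,0,0,0]'
python3 -m inch '[0,-0.2,0,0,0,0,0, 0,-0.1,0,0,0,0,0]' | sed -n '2p;4p'

```

```text
time_s: 13.4
ee_pos: [0.5136, 0.2648, 0.0182]
eef_rot: [-3.141, -0.001, 0.06]
force: [-0.1, 0.2, -1.9]
grip_width: 0.0248
time_s: 14.52
ee_pos: [0.5098, 0.3218, 0.0174]
eef_rot: [3.141, 0.0, 0.06]
force: [0.0, -2.2, -2.9]
grip_width: 0.0251
time_s: 14.9
ee_pos: [0.5091, 0.3328, 0.0174]
eef_rot: [3.142, 0.0, 0.06]
force: [-0.9, -2.8, -2.9]
grip_width: 0.0251
ee_pos: [0.509, 0.3356, 0.0174]
force: [-0.5, -3.1, -3.2]
```

```bash
for k in 1 2 3 4; do python3 -m inch '[0,-0.15,0,0,0,0,0, 0,-0.1,0,0,0,0,0]' | sed -n '2p;4p'; done
```

```text
ee_pos: [0.5088, 0.3378, 0.0174]
force: [0.0, -8.3, -4.4]
ee_pos: [0.5084, 0.3382, 0.0166]
force: [-0.1, -21.3, -3.9]
ee_pos: [0.5082, 0.3385, 0.016]
force: [1.0, -35.9, -2.0]
ee_pos: [0.5081, 0.3388, 0.0156]
force: [0.1, -50.4, 0.3]
```

Middle is home. I'll back off, turn the lamp 2.24 rad, set it down, then turn the hand back half a turn and regrip.

```bash
python3 -m inch '[0,0.5,0,0,0,0,0, 0,1,0,0,0,0,0, 0,2,0,0,0,0,0, 0,2,0,0,0,0,0, 0,1.4,0,0,0,0,0, 0,0,0,0,0,-0.1,0, 0,0,0,0,0,-0.187,0, 0,0,0,0,0,-0.187,0, 0,0,0,0,0,-0.187,0, 0,0,0,0,0,-0.187,0, 0,0,0,0,0,-0.187,0, 0,0,0,0,0,-0.187,0, 0,0,0,0,0,-0.187,0, 0,0,0,0,0,-0.187,0, 0,0,0,0,0,-0.187,0, 0,0,0,0,0,-0.187,0, 0,0,0,0,0,-0.187,0, 0,0,0,0,0,-0.087,0, 0,0,0,0,0,0,0]'
python3 - <<'E'
from h import *
go(.51,.27,.005,-.84)
im2,d2=cam('scene','g5')
E
```

```text
time_s: 18.52
ee_pos: [0.5127, 0.2762, 0.0175]
eef_rot: [3.141, 0.0, 2.303]
force: [0.5, -0.0, -1.7]
grip_width: 0.0249
t 18.52 pos [0.5127 0.2762 0.0175] yaw 2.3031 F [ 0.5 -0.  -1.7] w 0.0249 q6 -1.87
cm now-frame [-0.28 -0.61  1.25] cm after-turn frame [0.28 0.61 1.25] turn [-0.0000e+00  4.0000e-04 -3.1401e+00]
```

```bash
python3 -m inch '[0,0,0.6,0,0,0,0, 0,0,0.5,0,0,0,0, 0,0,0.1,0,0,0,0.5, 0,0,0,0,0,0,0.5, 0,0,0,0,0,0,0.5, 0,0,-1,0,0,0,0.5, 0,0,-4,0,0,0,0.5]'
python3 -m inch '[0,0,0,0,0,0.187,0.5, 0,0,0,0,0,0.187,0.5, 0,0,0,0,0,0.187,0.5, 0,0,0,0,0,0.187,0.5, 0,0,0,0,0,0.187,0.5, 0,0,0,0,0,0.187,0.5, 0,0,0,0,0,0.187,0.5, 0,0,0,0,0,0.187,0.5, 0,0,0,0,0,0.187,0.5, 0,0,0,0,0,0.187,0.5, 0,0,0,0,0,0.187,0.5, 0,0,0,0,0,0.187,0.5, 0,0,0,0,0,0.187,0.5, 0,0,0,0,0,0.187,0.5, 0,0,0,0,0,0.187,0.5, 0,0,0,0,0,0.187,0.5, 0,0,0,0,0,0.148,0.5, 0,0,0,0,0,0,0.5]'
python3 - <<'E'
from h import *
go(.5127,.2762,.005,-.84)
im,d=cam('top');im2,d2=cam('scene')
cv2.imwrite('pics/g6.png',np.hstack([cv2.resize(im[200:340,90:290],None,fx=2,fy=2),cv2.resize(im2[120:260,280:480],None,fx=2,fy=2)])[:,:,::-1])
E
```

```text
time_s: 19.45
ee_pos: [0.5116, 0.2762, 0.0549]
eef_rot: [-3.138, -0.001, 2.304]
force: [0.7, -1.2, 0.2]
grip_width: 0.0473
time_s: 21.7
ee_pos: [0.5127, 0.2767, 0.0561]
eef_rot: [-3.141, -0.0, -0.835]
force: [0.6, 0.0, 0.4]
grip_width: 0.0468
t 21.7 pos [0.5127 0.2767 0.0561] yaw -0.8351 F [0.6 0.  0.4] w 0.0468 q6 1.27
cm now-frame [0.03 0.04 5.11] cm after-turn frame [0.04 0.03 5.11] turn [-0.0007 -0.0002  0.0049]
```

View pics/g6.png

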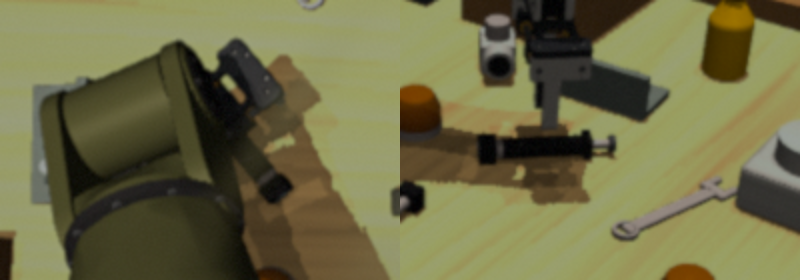

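The head is closed up and only the tail rod is still out. Regrip, turn the tail towards the stop and push.

```bash
python3 -m inch '[0,0,3,0,0,0,0.5, 0,0,1.5,0,0,0,0.5, 0,0,0.6,0,0,0,0.5, 0,0,0,0,0,0,0, 0,0,0,0,0,0,0, 0,0,0,0,0,0,0, 0,0,0,0,0,0,0, 0,0,-0.4,0,0,0,0, 0,0,-0.8,0,0,0,0, 0,0,0,0,0,-0.179,0, 0,0,0,0,0,-0.179,0, 0,0,0,0,0,-0.179,0, 0,0,0,0,0,-0.179,0, 0,0,0,0,0,-0.179,0, 0,0,0,0,0,0,0]' 40
python3 -m inch '[0,-0.5,0,0,0,0,0, 0,-1,0,0,0,0,0, 0,-1.5,0,0,0,0,0, 0,-1,0,0,0,0,0, 0,-0.5,0,0,0,0,0, 0,-0.5,0,0,0,0,0, 0,-0.5,0,0,0,0,0, 0,-0.5,0,0,0,0,0, 0,-0.3,0,0,0,0,0]'
for k in 1 2 ; do python3 -m inch '[0,-0.2,0,0,0,0,0, 0,-0.15,0,0,0,0,0]' | sed -n '2p;4p'; done
```

```text
time_s: 23.68
ee_pos: [0.5126, 0.2766, 0.0167]
eef_rot: [-3.142, -0.0, 0.058]
force: [-0.6, -0.1, -1.8]
grip_width: 0.0249
time_s: 24.8
ee_pos: [0.5089, 0.3394, 0.0164]
eef_rot: [3.141, 0.0, 0.059]
force: [-0.2, -4.2, -2.1]
grip_width: 0.0248
ee_pos: [0.5086, 0.343, 0.0164]
force: [0.1, -2.5, -2.0]
ee_pos: [0.5084, 0.3466, 0.0164]
force: [-0.0, -4.3, -1.4]
```

```bash
for k in 1 2 3 4; do python3 -m inch '[0,-0.15,0,0,0,0,0, 0,-0.1,0,0,0,0,0]' | sed -n '2p;4p'; done
python3 -c "
from h import *
go(.5715,-.3333,.15,.02)"
```

```text
ee_pos: [0.5083, 0.3491, 0.0164]
force: [-0.1, -3.7, -2.8]
ee_pos: [0.5081, 0.3516, 0.0165]
force: [0.1, -3.5, -1.3]
ee_pos: [0.508, 0.3521, 0.016]
force: [1.1, -21.3, -0.8]
ee_pos: [0.5079, 0.3523, 0.0155]
force: [0.9, -36.4, 2.7]
t 26.3 pos [0.5079 0.3523 0.0155] yaw 0.0584 F [  0.9 -36.4   2.7] w 0.0256 q6 0.49
cm now-frame [  2.31  68.91 -12.94] cm after-turn frame [  4.99  68.67 -13.45] turn [0.0074 0.003  0.0384]
```

The tail is home too. Contact geometry puts the face at y≈.420 and the hand about 2 mm tailward of mid-barrel. Carry to the far clip (.5715, −.3333).

```bash
python3 -m inch '[0,0.5,0,0,0,0.0384,0, 0,1.5,0,0,0,0,0, 0,3,-2,0,0,0,0, 0,4,-3,0,0,0,0, 0,4,-3,0,0,0,0, 0,4,-3,0,0,0,0, 0,4,-2.4,0,0,0,0, 0.5,4,0,0,0,0,0, 0.5,4,0,0,0,0,0, 0.5,4,0,0,0,0,0, 0.5,4,0,0,0,0,0, 0.5,4,0,0,0,0,0, 0.5,4,0,0,0,0,0, 0.5,4,0,0,0,0,0, 0.5,4,0,0,0,0,0, 0.5,4,0,0,0,0,0, 0.5,4,0,0,0,0,0, 0,3.5,0,0,0,0,0, 0,2,0,0,0,0,0, 0,1,0,0,0,0,0]'
python3 -m inch '[0,0,0,0,0,0,0, 0,0,0,0,0,0,0]'
python3 - <<'E'
from h import *
go(.5715,-.3313,.15,.02)
im,d=cam('top');im2,d2=cam('scene')
cv2.imwrite('pics/g7.png',np.hstack([cv2.resize(im[200:340,400:580],None,fx=2.2,fy=2.2),cv2.resize(im2[210:350,90:270],None,fx=2.2,fy=2.2)])[:,:,::-1])
w=cloud('scene',d2);m=(w[...,2]>.13)&(w[...,2]<.19)&(w[...,0]>.5)&(w[...,0]<.63)&(w[...,1]<-.2)&(w[...,1]>-.46);p=w[m];print(len(p),p.min(0),p.max(0))
for y in np.arange(-.45,-.2,.01):
    q=p[(p[:,1]>y)&(p[:,1]<y+.01)]
    if len(q)>3: print(round(y,2),len(q),q[:,0].min().round(3),q[:,0].max().round(3),q[:,2].min().round(3),q[:,2].max().round(3))
E
```

```text
time_s: 28.8
ee_pos: [0.5718, -0.3179, 0.1504]
eef_rot: [-3.141, -0.0, 0.02]
force: [-0.4, -0.2, -1.4]
grip_width: 0.0248
time_s: 29.05
ee_pos: [0.5722, -0.3163, 0.1505]
eef_rot: [-3.141, -0.0, 0.022]
force: [-0.3, -0.5, -2.2]
grip_width: 0.0248
t 29.05 pos [ 0.5722 -0.3163  0.1505] yaw 0.0216 F [-0.3 -0.5 -2.2] w 0.0248 q6 -0.58
cm now-frame [-0.1   1.49  0.05] cm after-turn frame [-0.1   1.49  0.05] turn [-0.0001 -0.0001  0.0016]
1690 [ 0.54642933 -0.40116677  0.14551303] [ 0.598302   -0.24980847  0.18988337]
-0.41 41 0.562 0.585 0.151 0.173
-0.4 261 0.558 0.59 0.146 0.178
-0.39 168 0.559 0.59 0.148 0.179
-0.38 87 0.564 0.588 0.147 0.176
-0.37 120 0.563 0.588 0.15 0.176
-0.36 102 0.565 0.587 0.153 0.175
-0.35 105 0.56 0.586 0.153 0.175
-0.34 103 0.562 0.587 0.154 0.175
-0.33 301 0.546 0.598 0.152 0.19
-0.32 145 0.557 0.598 0.16 0.19
-0.31 27 0.557 0.597 0.16 0.189
-0.3 37 0.58 0.586 0.154 0.171
-0.29 42 0.577 0.585 0.153 0.171
-0.28 47 0.579 0.585 0.154 0.17
-0.27 81 0.579 0.587 0.147 0.176
-0.26 21 0.577 0.585 0.155 0.168
```

View pics/g7.png

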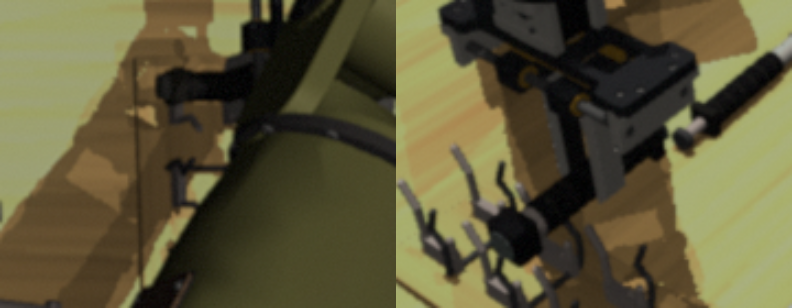

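The lamp is fully closed: head −.401, knob −.250 in scene coordinates, which is 151 mm against 150 expected. This also shows a scene bias of about +2 mm in x and −2.8 mm in y. I'll refine the seat's x from the fork cross-sections.

```bash
python3 - <<'E'
from h import *
im2,d2=cam('scene');w=cloud('scene',d2)
for x0 in (.412,.492,.572):
  for ys in ((-.325,-.295),(-.38,-.355)):
    print(x0,ys)
    for z in np.arange(.024,.094,.006):
        m=(abs(w[...,0]-x0)<.036)&(w[...,1]>ys[0])&(w[...,1]<ys[1])&(w[...,2]>z)&(w[...,2]<z+.006)
        q=np.sort(w[m][:,0])*1000
        if len(q)<2: continue
        g=np.split(q,np.where(np.diff(q)>4)[0]+1)
        print(round(z,3),[(round(s[0],0),round(s[-1],0),len(s)) for s in g])
E
```

```text
0.412 (-0.325, -0.295)
0.024 [(np.float64(392.0), np.float64(415.0), 13)]
0.03 [(np.float64(393.0), np.float64(422.0), 59)]
0.036 [(np.float64(391.0), np.float64(391.0), 1), (np.float64(396.0), np.float64(398.0), 6), (np.float64(431.0), np.float64(437.0), 5)]
0.042 [(np.float64(394.0), np.float64(399.0), 10), (np.float64(426.0), np.float64(426.0), 1), (np.float64(430.0), np.float64(437.0), 12)]
0.048 [(np.float64(392.0), np.float64(397.0), 10), (np.float64(429.0), np.float64(438.0), 18)]
0.054 [(np.float64(392.0), np.float64(398.0), 10), (np.float64(424.0), np.float64(436.0), 18)]
0.06 [(np.float64(392.0), np.float64(399.0), 13), (np.float64(424.0), np.float64(430.0), 10)]
0.066 [(np.float64(389.0), np.float64(396.0), 13), (np.float64(424.0), np.float64(428.0), 6)]
0.072 [(np.float64(385.0), np.float64(395.0), 13), (np.float64(424.0), np.float64(430.0), 8)]
0.078 [(np.float64(381.0), np.float64(390.0), 17), (np.float64(430.0), np.float64(433.0), 6)]
0.084 [(np.float64(381.0), np.float64(386.0), 11), (np.float64(431.0), np.float64(436.0), 11)]
0.09 [(np.float64(433.0), np.float64(435.
[... 4662 characters left out ...]
np.float64(555.0), np.float64(559.0), 10), (np.float64(588.0), np.float64(599.0), 23)]
0.054 [(np.float64(553.0), np.float64(560.0), 13), (np.float64(584.0), np.float64(598.0), 21)]
0.06 [(np.float64(554.0), np.float64(560.0), 11), (np.float64(584.0), np.float64(593.0), 14)]
0.066 [(np.float64(551.0), np.float64(558.0), 19), (np.float64(584.0), np.float64(590.0), 7)]
0.072 [(np.float64(548.0), np.float64(555.0), 18), (np.float64(589.0), np.float64(592.0), 9)]
0.078 [(np.float64(544.0), np.float64(551.0), 13), (np.float64(590.0), np.float64(596.0), 8)]
0.084 [(np.float64(541.0), np.float64(550.0), 19), (np.float64(594.0), np.float64(598.0), 8)]
0.09 [(np.float64(594.0), np.float64(597.0), 4)]
```

Cross-sections give a throat from the prong face at 559.5 to the jaw nose at 583 (scene frame). That puts the seat at robot-frame x≈.571, y≈−.333, with TCP z ≈ .036 when seated. I'll descend in steps.

```bash
python3 -m inch '[-0.12,0.5,0,0,0,0,0, 0,0.6,0,0,0,0,0, 0,0.37,0,0,0,0,0, 0,0,1,0,0,0,0, 0,0,2,0,0,0,0, 0,0,1,0,0,0,0, 0,0,0.5,0,0,0,0, 0,0,0,0,0,0,0]' 55
for k in 1 2 3 4; do python3 -m inch '[0,0,0.5,0,0,0,0, 0,0,0.5,0,0,0,0]' | sed -n '2p;4p'; done
```

```text
time_s: 30.2
ee_pos: [0.571, -0.332, 0.1052]
eef_rot: [-3.141, 0.0, 0.021]
force: [0.4, -0.1, -1.8]
grip_width: 0.0247
ee_pos: [0.5711, -0.3321, 0.0954]
force: [-1.3, -0.3, -2.7]
ee_pos: [0.571, -0.3321, 0.0851]
force: [-0.1, 0.4, -0.8]
ee_pos: [0.571, -0.332, 0.0751]
force: [-0.2, 0.6, -1.9]
ee_pos: [0.571, -0.3321, 0.0651]
force: [0.4, -0.5, -2.2]
```

```bash
python3 -m inch '[0,-0.1,0.3,0,0,0,0, 0,0,0.3,0,0,0,0]' | sed -n '2p;4p'; for k in 1 2 3 4; do python3 -m inch '[0,0,0.3,0,0,0,0, 0,0,0.2,0,0,0,0]' | sed -n '2p;4p'; done
```

```text
ee_pos: [0.5708, -0.3314, 0.0602]
force: [-7.1, 1.0, 8.1]
ee_pos: [0.5715, -0.3315, 0.0554]
force: [-0.1, -1.3, 3.7]
ee_pos: [0.5715, -0.3312, 0.0498]
force: [1.7, -1.7, 3.4]
ee_pos: [0.5714, -0.331, 0.0443]
force: [4.0, -0.6, 3.2]
ee_pos: [0.5715, -0.3309, 0.0392]
force: [5.1, -0.4, 1.7]
```

```bash
for k in 1 2 3; do python3 -m inch '[0,0,0.12,0,0,0,0, 0,0,0.08,0,0,0,0]' | sed -n '2p;4p'; done
```

```text
ee_pos: [0.5714, -0.3309, 0.0372]
force: [6.2, 0.2, 1.9]
ee_pos: [0.5715, -0.3309, 0.036]
force: [1.0, 3.6, 11.5]
ee_pos: [0.5716, -0.331, 0.0358]
force: [-6.5, 8.5, 28.8]
```

The force jump at TCP z=.036 matches the predicted seat. Release with a small opening and rise.

```bash
python3 -m inch '[0,0,-0.1,0,0,0,0, 0,0,0,0,0,0,0.38, 0,0,0,0,0,0,0.38, 0,0,0,0,0,0,0.38, 0,0,-1,0,0,0,0.38, 0,0,-3,0,0,0,0.38, 0,0,-5,0,0,0,0.38, 0,0,-5,0,0,0,0.38, 0,-4,0,0,0,0,0.5, 0,-6,0,0,0,0,0.5, 0,-6,0,0,0,0,0.5, 0,-6,0,0,0,0,0.5, 0,0,0,0,0,0,0.5, 0,0,0,0,0,0,0.5]' 
python3 - <<'E'
from h import *
im,d=cam('top');im2,d2=cam('scene')
cv2.imwrite('pics/g8.png',np.hstack([cv2.resize(im[200:340,240:440],None,fx=2,fy=2),cv2.resize(im2[230:370,70:270],None,fx=2,fy=2)])[:,:,::-1])
print(lamp(im,d,'top',(.41,.52,-.19,.16)), lamp(im2,d2,'scene',(.41,.52,-.19,.16)))
go(.4523,.0257,.06,.07)
w=cloud('scene',d2);m=(w[...,2]>.052)&(w[...,2]<.065)&(w[...,0]>.55)&(w[...,0]<.60)&(w[...,1]<-.2)&(w[...,1]>-.46);p=w[m];print(len(p),p.min(0),p.max(0))
E
```

```text
time_s: 34.95
ee_pos: [0.5666, -0.1115, 0.175]
eef_rot: [3.141, -0.001, 0.021]
force: [-0.9, -0.5, -0.6]
grip_width: 0.0468
{'n': 843, 'tail': array([ 0.4609, -0.0638]), 'head': array([0.4482, 0.1047]), 'L': 0.169, 'ang': 94.32, 'ztop': 0.0312} {'n': 990, 'tail': array([ 0.4659, -0.143 ]), 'head': array([0.4515, 0.103 ]), 'L': 0.2464, 'ang': 93.35, 'ztop': 0.0303}
t 35.05 pos [ 0.5665 -0.1123  0.1746] yaw 0.0193 F [ 1.   0.3 -0.8] w 0.0471 q6 -0.28
cm now-frame [-11.15 -14.02  11.46] cm after-turn frame [-10.43 -14.56  11.46] turn [ 0.0002 -0.0001 -0.0507]
1128 [ 0.55279272 -0.41497574  0.05200812] [ 0.5995431  -0.26346584  0.06499138]
```

View pics/g8.png

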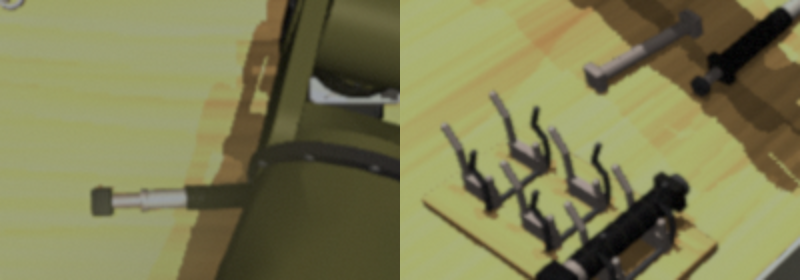

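Lamp A lies along the clip, and lamp B hasn't moved. Now lamp B, gripped at about (.4543, .0230).

```bash
python3 -c "
from h import *
go(.4543,.0230,.005,.068)"
python3 -m inch '[-1.24,-1.62,0,0,0,-0.0487,0.5, -2.5,-3.25,1,0,0,0,0.5, -2.5,-3.25,2,0,0,0,0.5, -2.5,-3.25,3,0,0,0,0.5, -1.2,-1.6,3,0,0,0,0.5, -0.3,-1.2,3,0,0,0,0.5, 0,0,0,0,0,0,0.5, 0,0,0,0,0,0,0.5, 0,0,0,0,0,0,0.5]'
python3 -c "
from h import *
go(.4543,.0230,.005,.068)"
```

```text
t 35.05 pos [ 0.5665 -0.1123  0.1746] yaw 0.0193 F [ 1.   0.3 -0.8] w 0.0471 q6 -0.28
cm now-frame [-10.96 -13.75  16.96] cm after-turn frame [-10.27 -14.26  16.96] turn [ 0.0002 -0.0001 -0.0487]
time_s: 36.17
ee_pos: [0.4562, 0.0232, 0.0555]
eef_rot: [3.141, -0.002, 0.068]
force: [-0.3, -0.3, 0.3]
grip_width: 0.0467
t 36.17 pos [0.4562 0.0232 0.0555] yaw 0.0684 F [-0.3 -0.3  0.3] w 0.0467 q6 -0.1
cm now-frame [-0.2   0.    5.05] cm after-turn frame [-0.19  0.    5.05] turn [ 0.0002 -0.0019  0.0004]
```

```bash
python3 -m inch '[-0.2,0,2.5,0,0,0,0.5, 0,0,1.5,0,0,0,0.5, 0,0,1,0,0,0,0.5, 0,0,0,0,0,0,0, 0,0,0,0,0,0,0, 0,0,0,0,0,0,0, 0,0,0,0,0,0,0, 0,0,-0.4,0,0,0,0, 0,0,-0.6,0,0,0,0, 0,0,-0.4,0,0,0,0, 0,0,0,0,0,0,0]' 45
python3 -c "
from h import *
go(.512,.293,.019,.06)
im,d=cam('scene','b1');print(lamp(im,d,'scene',(.41,.50,-.19,.16)))"
```

```text
time_s: 37.55
ee_pos: [0.4534, 0.0237, 0.0188]
eef_rot: [3.142, -0.001, 0.069]
force: [-0.3, 0.0, -2.2]
grip_width: 0.019
t 37.55 pos [0.4534 0.0237 0.0188] yaw 0.0693 F [-0.3  0.  -2.2] w 0.019 q6 -0.1
cm now-frame [ 7.710e+00 -2.646e+01 -2.000e-02] cm after-turn frame [ 7.460e+00 -2.653e+01 -2.000e-02] turn [ 0.     -0.0006  0.0093]
{'n': 1164, 'tail': array([ 0.4666, -0.1436]), 'head': array([0.4504, 0.1007]), 'L': 0.2448, 'ang': 93.79, 'ztop': 0.0519}
```

```bash
python3 -m inch '[0.2,-1,0,0,0,0.0093,0, 0.6,-2,0,0,0,0,0, 0.9,-3,0,0,0,0,0, 0.9,-3,0,0,0,0,0, 0.9,-3,0,0,0,0,0, 0.9,-3,0,0,0,0,0, 0.9,-3,0,0,0,0,0, 0.9,-3,0,0,0,0,0, 0.8,-2.5,0,0,0,0,0, 0.36,-2,0,0,0,0,0, 0.1,-1,0,0,0,0,0, 0,0,0,0,0,0,0, 0,0,0,0,0,0,0]'
python3 -m inch '[0,-1,0,0,0,0,0, 0,-1.5,0,0,0,0,0, 0,-1,0,0,0,0,0, 0,-0.5,0,0,0,0,0, 0,-0.4,0,0,0,0,0, 0,-0.4,0,0,0,0,0, 0,-0.4,0,0,0,0,0, 0,-0.4,0,0,0,0,0]' 50
python3 -m inch '[0,-0.4,0,0,0,0,0, 0,-0.4,0,0,0,0,0, 0,-0.3,0,0,0,0,0]'|sed -n '2p;4p'
python3 -m inch '[0,-0.2,0,0,0,0,0, 0,-0.2,0,0,0,0,0]'|sed -n '2p;4p'
```

```text
time_s: 39.22
ee_pos: [0.5117, 0.292, 0.0184]
eef_rot: [3.141, 0.0, 0.059]
force: [-0.2, -0.1, -2.7]
grip_width: 0.0188
time_s: 40.22
ee_pos: [0.5084, 0.3478, 0.0183]
eef_rot: [3.14, 0.001, 0.06]
force: [0.2, -5.3, -1.3]
grip_width: 0.0189
ee_pos: [0.5078, 0.3588, 0.0183]
force: [-0.1, -6.1, -0.9]
ee_pos: [0.5075, 0.3627, 0.0183]
force: [-0.0, -6.1, -0.5]
```

```bash
for k in 1 2 3 4; do python3 -m inch '[0,-0.15,0,0,0,0,0, 0,-0.1,0,0,0,0,0]' | sed -n '2p;4p'; done
```

```text
ee_pos: [0.5074, 0.3652, 0.0183]
force: [-0.6, -6.2, 0.1]
ee_pos: [0.5072, 0.3677, 0.0183]
force: [-0.9, -6.2, 0.1]
ee_pos: [0.5071, 0.3698, 0.0183]
force: [0.1, -12.1, 0.7]
ee_pos: [0.5071, 0.3701, 0.018]
force: [0.5, -27.4, 5.1]
```

Inner of lamp B is home. Back off, lower, release and regrip mid-barrel.

```bash
python3 -m inch '[0,0.4,0,0,0,0,0, 0,0.8,0,0,0,0,0, 0,1.2,0,0,0,0,0, 0,0.8,0,0,0,0,0, 0,0.5,0.5,0,0,0,0, 0,0,0.5,0,0,0,0, 0,0,0.3,0,0,0,0, 0,0,0,0,0,0,0, 0,0,0,0,0,0,0.5, 0,0,0,0,0,0,0.5, 0,0,0,0,0,0,0.5, 0,0,-1,0,0,0,0.5, 0,0,-3,0,0,0,0.5, 0,2,0,0,0,0,0.5, 0,3,0,0,0,0,0.5, 0,2.2,0,0,0,0,0.5, 0,0,0,0,0,0,0.5, 0,0,0,0,0,0,0.5]'
python3 - <<'E'
from h import *
go(.513,.267,.005,.06)
im2,d2=cam('scene');im,d=cam('top')
print(lamp(im2,d2,'scene',(.48,.56,.12,.24)),lamp(im,d,'top',(.48,.56,.12,.25)))
cv2.imwrite('pics/b2.png',np.hstack([cv2.resize(im[200:340,90:290],None,fx=2,fy=2),cv2.resize(im2[120:260,280:480],None,fx=2,fy=2)])[:,:,::-1])
E
```

```text
time_s: 44.1
ee_pos: [0.5135, 0.2649, 0.0454]
eef_rot: [-3.141, -0.0, 0.06]
force: [0.2, 0.5, -0.9]
grip_width: 0.0468
t 44.1 pos [0.5135 0.2649 0.0454] yaw 0.0598 F [ 0.2  0.5 -0.9] w 0.0468 q6 0.35
cm now-frame [-0.04 -0.21  4.04] cm after-turn frame [-0.04 -0.22  4.04] turn [-0.0001 -0.     -0.0002]
{'n': 251, 'tail': array([0.5159, 0.1685]), 'head': array([0.5175, 0.2399]), 'L': 0.0714, 'ang': 88.69, 'ztop': 0.0304} {'n': 381, 'tail': array([0.5203, 0.1733]), 'head': array([0.5147, 0.2499]), 'L': 0.0768, 'ang': 94.2, 'ztop': 0.0311}
```

View pics/b2.png

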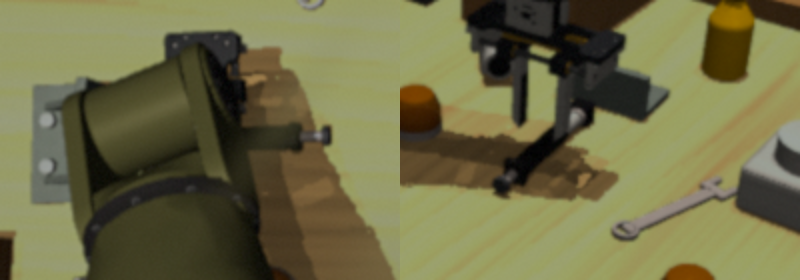

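The lamp lies in line under the hand. Tail end is at y≈.172, so the origin is at about .264. Grip and push the middle home.

```bash
python3 -m inch '[0,0,2,0,0,0,0.5, 0,0,1.5,0,0,0,0.5, 0,0,0.5,0,0,0,0.5, 0,0,0,0,0,0,0, 0,0,0,0,0,0,0, 0,0,0,0,0,0,0, 0,0,0,0,0,0,0, 0,0,-0.4,0,0,0,0, 0,0,-0.8,0,0,0,0, 0,0,0,0,0,0,0]' 45
python3 -m inch '[0,-0.5,0,0,0,0,0, 0,-1,0,0,0,0,0, 0,-1,0,0,0,0,0, 0,-0.7,0,0,0,0,0, 0,-0.5,0,0,0,0,0, 0,-0.5,0,0,0,0,0, 0,-0.5,0,0,0,0,0, 0,-0.5,0,0,0,0,0, 0,-0.5,0,0,0,0,0]'
python3 -m inch '[0,-0.4,0,0,0,0,0, 0,-0.4,0,0,0,0,0, 0,-0.3,0,0,0,0,0]'
for k in 1 2 3 4 5; do python3 -m inch '[0,-0.15,0,0,0,0,0, 0,-0.1,0,0,0,0,0]' | sed -n '2p;4p'; done

```

```text
time_s: 45.45
ee_pos: [0.5138, 0.2649, 0.0182]
eef_rot: [-3.141, -0.001, 0.06]
force: [-0.9, -0.3, -2.0]
grip_width: 0.0247
time_s: 46.58
ee_pos: [0.51, 0.3218, 0.0174]
eef_rot: [3.141, 0.0, 0.06]
force: [-0.8, -2.0, -2.9]
grip_width: 0.025
time_s: 46.95
ee_pos: [0.5093, 0.3328, 0.0174]
eef_rot: [3.142, 0.0, 0.06]
force: [-1.2, -2.8, -3.4]
grip_width: 0.0253
ee_pos: [0.5092, 0.3351, 0.0174]
force: [-0.1, -3.2, -3.8]
ee_pos: [0.5091, 0.3376, 0.0174]
force: [0.9, -3.4, -2.9]
ee_pos: [0.5087, 0.3384, 0.0168]
force: [-0.3, -16.3, -3.9]
ee_pos: [0.5084, 0.3388, 0.0162]
force: [0.6, -30.9, -2.8]
ee_pos: [0.5083, 0.3391, 0.0158]
force: [0.8, -46.5, -0.6]
```

Middle is home. Same turn routine as before.

```bash
python3 -m inch '[0,0.5,0,0,0,0,0, 0,1,0,0,0,0,0, 0,2,0,0,0,0,0, 0,2,0,0,0,0,0, 0,1.4,0,0,0,0,0, 0,0,0,0,0,-0.1,0, 0,0,0,0,0,-0.187,0, 0,0,0,0,0,-0.187,0, 0,0,0,0,0,-0.187,0, 0,0,0,0,0,-0.187,0, 0,0,0,0,0,-0.187,0, 0,0,0,0,0,-0.187,0, 0,0,0,0,0,-0.187,0, 0,0,0,0,0,-0.187,0, 0,0,0,0,0,-0.187,0, 0,0,0,0,0,-0.187,0, 0,0,0,0,0,-0.187,0, 0,0,0,0,0,-0.087,0, 0,0,0,0,0,0,0]'
python3 -m inch '[0,0,0.6,0,0,0,0, 0,0,0.5,0,0,0,0, 0,0,0.1,0,0,0,0.5, 0,0,0,0,0,0,0.5, 0,0,0,0,0,0,0.5, 0,0,-1,0,0,0,0.5, 0,0,-4,0,0,0,0.5]'
python3 -m inch '[0,0,0,0,0,0.187,0.5, 0,0,0,0,0,0.187,0.5, 0,0,0,0,0,0.187,0.5, 0,0,0,0,0,0.187,0.5, 0,0,0,0,0,0.187,0.5, 0,0,0,0,0,0.187,0.5, 0,0,0,0,0,0.187,0.5, 0,0,0,0,0,0.187,0.5, 0,0,0,0,0,0.187,0.5, 0,0,0,0,0,0.187,0.5, 0,0,0,0,0,0.187,0.5, 0,0,0,0,0,0.187,0.5, 0,0,0,0,0,0.187,0.5, 0,0,0,0,0,0.187,0.5, 0,0,0,0,0,0.187,0.5, 0,0,0,0,0,0.187,0.5, 0,0,0,0,0,0.148,0.5, 0,0,0,0,0,0,0.5]'
python3 - <<'E'
from h import *
go(.5127,.2762,.005,-.84)
im,d=cam('top');im2,d2=cam('scene')
cv2.imwrite('pics/b3.png',np.hstack([cv2.resize(im2[230:370,70:270],None,fx=2,fy=2),cv2.resize(im2[120:260,280:480],None,fx=2,fy=2)])[:,:,::-1])
E
```

```text
time_s: 50.58
ee_pos: [0.5129, 0.2758, 0.0176]
eef_rot: [3.141, -0.0, 2.303]
force: [0.1, 1.2, -2.1]
grip_width: 0.025
time_s: 51.45
ee_pos: [0.5118, 0.2757, 0.0549]
eef_rot: [-3.138, -0.001, 2.304]
force: [1.3, 0.1, 0.4]
grip_width: 0.0467
time_s: 53.7
ee_pos: [0.5129, 0.2763, 0.0561]
eef_rot: [-3.141, -0.0, -0.835]
force: [-0.4, -0.7, 0.1]
grip_width: 0.0471
t 53.7 pos [0.5129 0.2763 0.0561] yaw -0.8351 F [-0.4 -0.7  0.1] w 0.0471 q6 1.27
cm now-frame [-0.01  0.03  5.11] cm after-turn frame [-0.01  0.02  5.11] turn [-0.0007 -0.0002  0.0049]
```

View pics/b3.png

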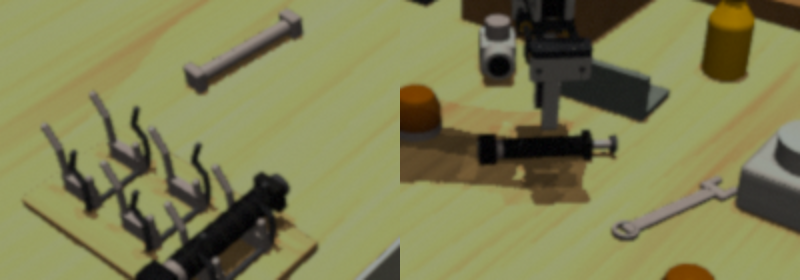

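```bash
python3 -m inch '[0,0,3,0,0,0,0.5, 0,0,1.5,0,0,0,0.5, 0,0,0.6,0,0,0,0.5, 0,0,0,0,0,0,0, 0,0,0,0,0,0,0, 0,0,0,0,0,0,0, 0,0,0,0,0,0,0, 0,0,-0.4,0,0,0,0, 0,0,-0.8,0,0,0,0, 0,0,0,0,0,-0.179,0, 0,0,0,0,0,-0.179,0, 0,0,0,0,0,-0.179,0, 0,0,0,0,0,-0.179,0, 0,0,0,0,0,-0.179,0, 0,0,0,0,0,0,0]' 45
python3 -m inch '[0,-0.5,0,0,0,0,0, 0,-1,0,0,0,0,0, 0,-1.5,0,0,0,0,0, 0,-1,0,0,0,0,0, 0,-0.5,0,0,0,0,0, 0,-0.5,0,0,0,0,0, 0,-0.5,0,0,0,0,0, 0,-0.5,0,0,0,0,0, 0,-0.5,0,0,0,0,0, 0,-0.3,0,0,0,0,0]'
for k in 1 2 3 4 5; do python3 -m inch '[0,-0.15,0,0,0,0,0, 0,-0.1,0,0,0,0,0]' | sed -n '2p;4p'; done
```

```text
time_s: 55.68
ee_pos: [0.5127, 0.2762, 0.0167]
eef_rot: [-3.142, -0.0, 0.058]
force: [-0.3, -0.4, -2.3]
grip_width: 0.025
time_s: 56.92
ee_pos: [0.5087, 0.3442, 0.0164]
eef_rot: [3.141, 0.0, 0.059]
force: [0.1, -4.3, -0.3]
grip_width: 0.025
ee_pos: [0.5086, 0.3466, 0.0164]
force: [-0.0, -4.1, -0.9]
ee_pos: [0.5084, 0.3491, 0.0165]
force: [-0.1, -4.1, -1.6]
ee_pos: [0.5083, 0.3515, 0.0164]
force: [0.4, -9.4, -1.4]
ee_pos: [0.5082, 0.3518, 0.0159]
force: [1.1, -23.8, 0.6]
ee_pos: [0.5081, 0.352, 0.0155]
force: [1.8, -37.6, 2.7]
```

Tail is home. Carry lamp B to the near clip: seat (.411, −.336), hand y −.334.

```bash
python3 -c "
from h import *
go(.411,-.334,.15,.02)"
python3 -m inch '[0,0.5,0,0,0,0.0384,0, 0,1.5,0,0,0,0,0, 0,3,-2,0,0,0,0, 0,4,-3,0,0,0,0, 0,4,-3,0,0,0,0, 0,4,-3,0,0,0,0, 0,4,-2.4,0,0,0,0, -1.1,4,0,0,0,0,0, -1.1,4,0,0,0,0,0, -1.1,4,0,0,0,0,0, -1.1,4,0,0,0,0,0, -1.1,4,0,0,0,0,0, -1.1,4,0,0,0,0,0, -1.1,4,0,0,0,0,0, -1.1,4,0,0,0,0,0, -1.1,4,0,0,0,0,0, -1.1,4,0,0,0,0,0, 0,3.5,0,0,0,0,0, 0,2,0,0,0,0,0, 0,1,0,0,0,0,0]'
python3 -m inch '[0,0,0,0,0,0,0, 0,0,0,0,0,0,0]'
python3 - <<'E'
from h import *
go(.411,-.334,.15,.02)
im2,d2=cam('scene')
w=cloud('scene',d2);m=(w[...,2]>.147)&(w[...,2]<.179)&(w[...,0]>.34)&(w[...,0]<.47)&(w[...,1]<-.2)&(w[...,1]>-.46);p=w[m];print(len(p),p.min(0),p.max(0))
q=p[(p[:,1]<-.36)&(p[:,1]>-.375)];print(q.min(0),q.max(0))
m=(w[...,2]>.04)&(w[...,2]<.07)&(w[...,0]>.55)&(w[...,0]<.6)&(w[...,1]<-.2)&(w[...,1]>-.46);p=w[m];print(p.min(0),p.max(0))
cv2.imwrite('pics/b4.png',cv2.resize(im2[230:390,60:260],None,fx=3.5,fy=3.5,interpolation=2)[:,:,::-1])
E
```

```text
t 58.17 pos [0.5081 0.352  0.0155] yaw 0.0583 F [  1.8 -37.6   2.7] w 0.0254 q6 0.49
cm now-frame [-13.74  68.02 -12.86] cm after-turn frame [-11.08  68.39 -13.45] turn [0.0081 0.0031 0.0383]
time_s: 60.68
ee_pos: [0.4121, -0.321, 0.1504]
eef_rot: [-3.141, -0.0, 0.021]
force: [-0.1, 0.6, -1.7]
grip_width: 0.0252
time_s: 60.92
ee_pos: [0.4123, -0.3197, 0.1505]
eef_rot: [-3.141, -0.0, 0.022]
force: [0.2, 0.4, -1.9]
grip_width: 0.0248
t 60.92 pos [ 0.4123 -0.3197  0.1505] yaw 0.0215 F [ 0.2  0.4 -1.9] w 0.0248 q6 -0.75
cm now-frame [-0.16  1.42  0.05] cm after-turn frame [-0.16  1.42  0.05] turn [-0.0002 -0.      0.0015]
1535 [ 0.38741165 -0.40405972  0.1470143 ] [ 0.43892368 -0.25187144  0.17899281]
[ 0.40160475 -0.37480244  0.15088759] [ 0.42861679 -0.36006755  0.17493729]
[ 0.55156006 -0.41559934  0.04004915] [ 0.59990108 -0.26217764  0.06997072]
```

View pics/b4.png

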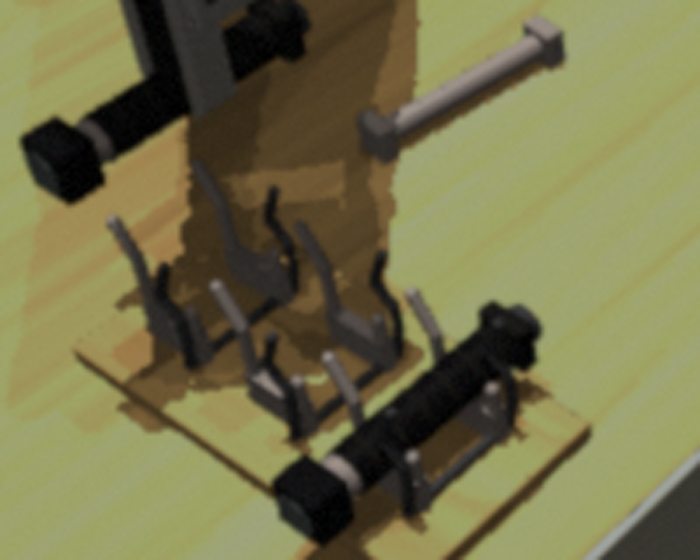

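Lamp A's jaw noses are visibly over the barrel. Lamp B is closed and level above the near clip, so I'll insert it.

```bash
python3 -m inch '[-0.17,0.5,0,0,0,0,0, 0,0.6,0,0,0,0,0, 0,0.33,0,0,0,0,0, 0,0,1,0,0,0,0, 0,0,2,0,0,0,0, 0,0,1,0,0,0,0, 0,0,0.5,0,0,0,0, 0,0,1,0,0,0,0, 0,0,1,0,0,0,0, 0,0,1,0,0,0,0, 0,0,0.8,0,0,0,0, 0,0,0,0,0,0,0]' 55
python3 -m inch '[0,0,0.3,0,0,0,0, 0,0,0.3,0,0,0,0]' | sed -n '2p;4p'; for k in 1 2 3 4; do python3 -m inch '[0,0,0.3,0,0,0,0, 0,0,0.2,0,0,0,0]' | sed -n '2p;4p'; done
```

```text
time_s: 62.48
ee_pos: [0.4105, -0.3347, 0.0668]
eef_rot: [-3.141, 0.001, 0.021]
force: [0.3, -0.1, -1.6]
grip_width: 0.0251
ee_pos: [0.4106, -0.3351, 0.0618]
force: [-6.1, 0.3, 6.5]
ee_pos: [0.4112, -0.3355, 0.0575]
force: [-3.0, 1.7, 10.9]
ee_pos: [0.4115, -0.3355, 0.0522]
force: [2.9, -0.2, 6.1]
ee_pos: [0.4114, -0.3352, 0.0469]
force: [5.1, -0.0, 4.4]
ee_pos: [0.4114, -0.3351, 0.0416]
force: [7.1, 0.4, 2.8]
```

```bash
python3 -m inch '[0,0,0.2,0,0,0,0, 0,0,0.15,0,0,0,0]' | sed -n '2p;4p';for k in 1 2 3; do python3 -m inch '[0,0,0.12,0,0,0,0, 0,0,0.08,0,0,0,0]' | sed -n '2p;4p'; done
```

```text
ee_pos: [0.4114, -0.3349, 0.0381]
force: [7.5, -0.6, 2.3]
ee_pos: [0.4114, -0.3349, 0.0361]
force: [6.8, 0.6, 6.1]
ee_pos: [0.4115, -0.335, 0.0357]
force: [-2.2, 8.7, 30.9]
ee_pos: [0.4116, -0.3352, 0.0355]
force: [-11.1, 15.7, 55.6]
```

Seated. Release, rise and clear the view.

```bash
python3 -m inch '[0,0,-0.2,0,0,0,0, 0,0,0,0,0,0,0.38, 0,0,0,0,0,0,0.38, 0,0,0,0,0,0,0.38, 0,0,-1,0,0,0,0.38, 0,0,-3,0,0,0,0.38, 0,0,-5,0,0,0,0.38, 0,0,-5,0,0,0,0.38, 0,-5,0,0,0,0,0.5, 0,-6,0,0,0,0,0.5, 0,-6,0,0,0,0,0.5, 0,-6,0,0,0,0,0.5, 0,-6,0,0,0,0,0.5, 0,-6,0,0,0,0,0.5, 0,-6,0,0,0,0,0.5, 0,-6,0,0,0,0,0.5, 0,-5,0,0,0,0,0.5, 0,0,0,0,0,0,0.5, 0,0,0,0,0,0,0.5]' 
python3 - <<'E'
from h import *
im,d=cam('top');im2,d2=cam('scene')
a=cv2.resize(im[215:355,440:540],None,fx=3.5,fy=3.5,interpolation=2);b=cv2.resize(im2[260:400,70:190],None,fx=3.5,fy=3.5,interpolation=2)
cv2.imwrite('pics/fin.png',np.hstack([a,b])[:,:,::-1])
for n,dd in(('top',d),('scene',d2)):
    w=cloud(n,dd)
    for x0 in(.411,.571):
        m=(w[...,2]>.04)&(w[...,2]<.07)&(abs(w[...,0]-x0)<.017)&(w[...,1]<-.2)&(w[...,1]>-.46);p=w[m]
        q=p[(abs(p[:,1]+.335)<.015)];e=p[p[:,1]<-.39]
        print(n,x0,'y',p[:,1].min().round(4),p[:,1].max().round(4),'top z mid',np.percentile(q[:,2],97).round(4),'x mid',q[:,0].min().round(4),q[:,0].max().round(4),'head z',np.percentile(e[:,2],97).round(4))
for l in('signal1','gauge','carb'):
    print(l,[(round(q['score'],2),onplane('top',*q['centre'],0)[:2].round(3)) for q in ctrl.place_of('top',l)][:2])
print(ctrl.get_obs()['time_s'],ctrl.get_obs()['force'])
E
```

```text
time_s: 67.1
ee_pos: [0.3999, 0.1846, 0.1742]
eef_rot: [3.141, -0.0, 0.021]
force: [-0.5, 0.1, 0.4]
grip_width: 0.047
top 0.411 y -0.4154 -0.2652 top z mid 0.0619 x mid 0.401 0.4257 head z 0.0644
top 0.571 y -0.4132 -0.2615 top z mid 0.0625 x mid 0.56 0.5859 head z 0.0638
scene 0.411 y -0.4205 -0.2675 top z mid 0.0601 x mid 0.4011 0.4258 head z 0.0623
scene 0.571 y -0.4155 -0.2637 top z mid 0.0605 x mid 0.5619 0.5858 head z 0.063
signal1 [(0.73, array([0.794, 0.119]))]
gauge [(0.85, array([ 0.797, -0.08 ])), (0.42, array([ 0.578, -0.351]))]
carb [(0.65, array([0.32 , 0.434]))]
67.35 [-0.23894439  0.37717841  0.11907201]
```

View pics/fin.png

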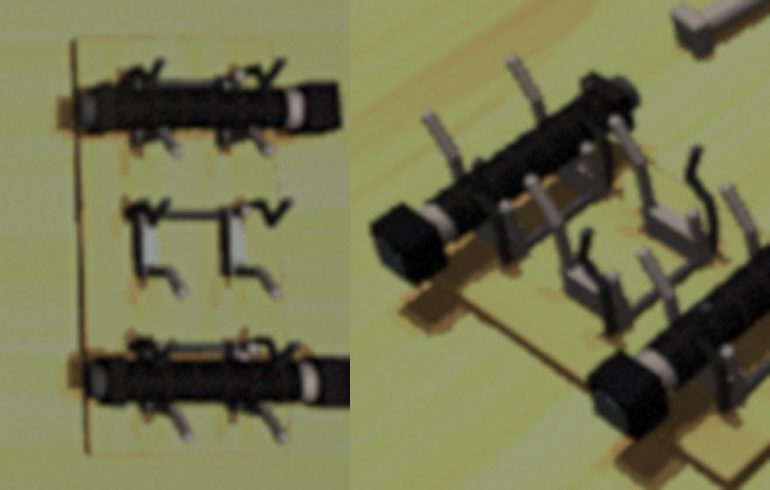

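```bash
python3 -c "
from station import ctrl
print(ctrl.hand_in())"
```

```text
the job is handed in; nothing more can be done
None
```

I found two lamps on the bench, closed both and seated one in each outer clip. The middle clip stays empty. I handed the job in at about 67 s on the robot's clock.

**Closing:** For each lamp I pushed in the inner section first, holding the middle section, then the middle section, holding the barrel. Then I turned the lamp end for end and pushed in the tail. At each stage the force jumped at the expected end of travel. I let go only once, to regrip during each half turn. The inner sections (about 13 mm) and the tails (about 4 mm) were already partly in at the start.

**Last checks:**
- **Length:** both lamps measure 150–153 mm over all; fully closed is 150.
- **Height:** both barrels sit at the seated height, with their tops at about 60–62 mm measured. The nominal figure is 59, and the cameras read 1–3 mm high.
- **Jaws:** in the pictures both jaws are closed over the barrels. I had no direct reading of the jaw angle.
- **Centring:** the barrels are within about 2.5 mm of the middle between the forks. The two cameras disagree by 2–4 mm along the barrels.

**Other parts:** the gauge and carburettor show no movement beyond measurement error. One turn-signal lamp also read as before. The other, near the robot, was not found in the last network check, probably because the arm hid it. I did not re-measure the axle bolt, but it shows in the same place in the pictures. I saw no knock to a lamp and no loss of grip.

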